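Park the index pin of the loaded vial carousel

ROBOT

A 7-joint arm with a two-finger parallel gripper is mounted at the origin on the work surface. World frame = base frame: x ahead of the robot, y to its left, z up, the work surface at z = 0. Lengths are in m, angles in rad, forces in N, time in s.
With the tool pointing down it reaches from about 0.4 to 0.85 m from the base axis. Payload 10.4 kg.
Tool frame: the origin (TCP) lies midway between the tips of the shut fingers; the grasp point (between the pads) lies 19 mm behind it (manip.pinch_z is the distance from the TCP to the grasp point, in m); y points along the fingers, x is the direction in which the jaws open and shut, and the axes are right-handed (so a half turn about y gives the same grasp; the last joint's range is limited). The gripper opens to 85 mm and grips with 20 to 120 N. Pads are 22 mm wide; open, the fingers measure 114 mm over their backs; the gripper's body (76 mm by 85 mm) begins 54 mm behind the grasp point. The pads swing forward as they close: fully open they stand 13 mm farther back than shut.
Start: joints at [-1.173, 0.332, -0.065, 1.46, 0.022, 1.35, -0.088], TCP at [0.255, 0.571, 0.231] pointing down, gripper open.
Joint ranges: [-2.6, 2.6], [-0.5, 2.12], [-1.47, 1.34], [0.16, 2.42], [-1.27, 4.41], [0.06, 2.06], [-2.6, 2.6]. Speed limits (rad/s): [2.22, 2.22, 2.79, 2.79, 3.14, 3.14, 3.14].

INTERFACE

Orientations are given as a unit quaternion [x, y, z, w].
In Python, from workcell import manip gives the robot as it stands.
- The arm moves only by the shell command python3 -m pendant 'ROWS' [OPENING] [FORCE]. ROWS is a JSON object of lists of equal length, an entry for each row: "offset": the shift along the tool's x, y, z scaled (see below), a list of three; "turn": the turn, a rotation vector about the tool's x, y, z scaled (see below), a list of three. A call has 1 to 12 rows; each row is the pose to reach, as a shift and turn from the pose measured when the call began, along the tool's axes at that moment; what a row does not reach only later rows make up. The controller multiplies each number of a shift by 200 mm and each number of a turn by 45 degrees. A row lasts 1/8 s, in which the tool goes at most 62.5 mm and 10.7 degrees, less where a joint would pass 70% of its speed; a pose out of reach is approached as far as the arm can. A call with a number of a shift or a turn outside -1 to 1 is refused whole. A call with a gripper value outside its range is refused whole. OPENING is the opening in per cent of the stroke, from 0 (shut) to 100 (fully open), set as the call begins (- or left out, the last holds). The fingers move at their own pace and stop on an object; FORCE is the grip in N (left out, the last holds). Time passes only in rows, so rows that repeat a pose let the fingers close. It gives the time, the measured TCP pose, the force and the opening at its end, in the units of the state.
- manip.get_obs(): the state, without advancing time (a new reading comes with each control period).
- manip.camera(name): name is "scene" or "top" or "wrist"; returns (picture, depth): 400x640x3 uint8, red, green, blue; 400x640 float32, m along the optical axis (not along the pixel's ray), 0 where there is no reading.
- manip.camera_model(name): a dict with "intrinsics" (3x3 intrinsics, pixels), "k1" (the pictures are not rectified: a ray, as slopes to the right and down, at radius r is drawn at 1 + k1 r^2 times it, then the intrinsics apply), "R" (3x3) and "t" (3): a world point X has camera coordinates R X + t; the wrist camera has in their place "tool_from_camera" (4x4, takes a point from camera to tool coordinates, whose origin is the TCP and whose axes are the tool frame's). Camera axes: x right, y down, z forward; pixel columns grow to the right and rows downward; lengths in m; the calibration is good to about 2 mm. A picture is of the moment at which its call begins: read the wrist's pose just before it. camera_model takes no time and is no camera call.
- manip.hand_in(): hands the job in, once; it reports no verdict.
The state is a dict: "clock": time; "joint_pos": joint angles; "joint_velocities": joint speeds; "tau": joint torques, N m; "position": TCP position; "ee_rot": TCP orientation; "ft_force": force on the tool from outside, world axes, zero at the start; "torque": the same for the moment, N m; "grip_width": opening from 0.0 (shut) to 1.0 (fully open).
Only numpy, scipy, OpenCV 4.12 (cv2) and the standard library are available. Lean on these libraries where they do the work, as an engineer would, in place of code of your own. Each camera call takes 0.05 s, during which the arm holds its last target. There are 200 camera calls.

TASK

The vial carousel is held by a spring-loaded index pin, and it has to be free so that it can be turned by hand. On the sampler station that carries the carousel full of vials, draw the pin's knob back and park it sideways in its holding notch, so that it stays there when you let go. Leave the pin of the bare station, the one without a carousel, alone.

Things in the scene. Friction and masses are not known exactly. Their poses are not given: they have to be found in the camera images.
- knob_mid (a point): Centre, 77.5 mm up, of the loaded station's pin knob: black upright cylinder, 22 mm diameter, 60 to 95 mm above the table, on a 10 mm stem in the slot. It slides level only: to the station's -x up to 52 mm against a spring (4 N, 10 N at the end) and, once drawn 34 mm, to +y up to 33 mm (1 to 3.5 N). Let go short of the rib it snaps back. A good path: 43 mm to -x, 26 mm to +y, let go.
- notch (a point): Where the knob's centre lies when parked: 24 mm to -x and 18 mm to +y of its place of rest, 77.5 mm above the table; fixed, with the station's axes. It is the short leg of the slot, behind a rib with a pointed end. Let go at 18 mm or more to +y, past the rib, the knob is pulled back some 10 to 28 mm to +x by its spring into this notch and stays.
- station: The loaded station: white block 260 x 120 x 36 mm, fixed. At its +x end a grey carousel, 100 mm diameter, 14 vials, tops 80 mm above the table; at its -x end an aluminium plate, top 45 mm above the table, with a J-shaped slot. x points from knob to carousel, y left of that, z up. Origin on the table; the knob rests at x -35, y -16 mm, 70 mm clear of the carousel.
- bare_knob_mid (a point): Centre of the identical knob on the bare station: the same block and plate, but only a short bare spindle where the other has its carousel of vials. It stands on the other side of the table's middle. To be left alone.

How it is judged:
By the outcome, as a careful person would: the job done as asked, in the order asked, and still so for the second after the job is handed in, with the robot touching nothing.
It also fails if it takes over 35 s, if anything falls off the work surface, if the arm or the gripper's body presses on something with over 40 N, if the wrist force passes 120 N, or if a joint passes its speed limit or range.

## Working session

There is one attempt and no reset: what is moved stays moved. The work goes in short steps, Python scripts to look and compute and a shell command to move; the robot and the scene stay as the last step left them, time stands still between calls to the robot, and variables do not carry over. Pictures are saved under pics/ and viewed, about 8 in all and at most 12, crops included, and the job is handed in when it is done.

```bash
mkdir -p pics; ls; python3 - <<'E'
from workcell import manip
import cv2,numpy as np
o=manip.get_obs();print(o)
for n in("scene","top"):
    p,d=manip.camera(n);cv2.imwrite(f"pics/{n}0.png",p[...,::-1]);np.save(f"pics/{n}0.npy",d);print(manip.camera_model(n))
print(manip.camera_model("wrist"))
E
```

```text
pics
{'clock': 0.0, 'joint_pos': array([-1.17260822,  0.33285349, -0.06471057,  1.46099078,  0.02158345,
        1.34992961, -0.08850468]), 'joint_velocities': array([-1.27405936e-03, -6.78269553e-04, -1.72920084e-03,  3.57714144e-04,
       -6.68372279e-05, -9.53207584e-04, -4.80216983e-07]), 'tau': array([-1.84796763e-04, -6.25441074e+01,  4.89862938e-02, -3.91592717e+01,
        1.60658208e-02,  1.01933940e-02,  3.32872980e-05]), 'position': array([0.25512932, 0.5701083 , 0.23050384]), 'ee_rot': array([ 0.59369362,  0.38412814, -0.38498913, -0.5930909 ]), 'ft_force': array([-0.19049907, -1.20965109,  0.28009719]), 'torque': array([-0.06294486,  0.04136915, -0.03753749]), 'grip_width': 1.0032971065615226}
{'intrinsics': array([[480.19921183,   0.        , 313.8891655 ],
       [  0.        , 480.19921183, 196.57786875],
       [  0.        ,   0.        ,   1.        ]]), 'k1': 0.005695979529013691, 'R': array([[-0.76478263,  0.64394726, -0.02096335],
       [ 0.47553598,  0.5422181 , -0.69272293],
       [-0.43471032, -0.53975129, -0.72089908]]), 't': array([ 0.45375435, -0.186019
[... 281 characters left out ...]
.98757447, -0.00428601, -0.1570933 ],
       [ 0.15705665,  0.00785568, -0.98755835]]), 't': array([-0.01660542,  0.57133487,  0.80078074])}
{'intrinsics': array([[297.12772426,   0.        , 319.35306248],
       [  0.        , 297.12772426, 198.6223126 ],
       [  0.        ,   0.        ,   1.        ]]), 'k1': -0.02092993463534506, 'tool_from_camera': array([[ 9.99998245e-01,  1.87241129e-03,  6.24641815e-05,
         6.51766953e-04],
       [ 4.24629174e-04, -2.59003512e-01,  9.65876286e-01,
        -1.42652307e-01],
       [ 1.82469611e-03, -9.65874565e-01, -2.59003853e-01,
         6.43778748e-02],
       [ 0.00000000e+00,  0.00000000e+00,  0.00000000e+00,
         1.00000000e+00]])}
```

View pics/top0.png

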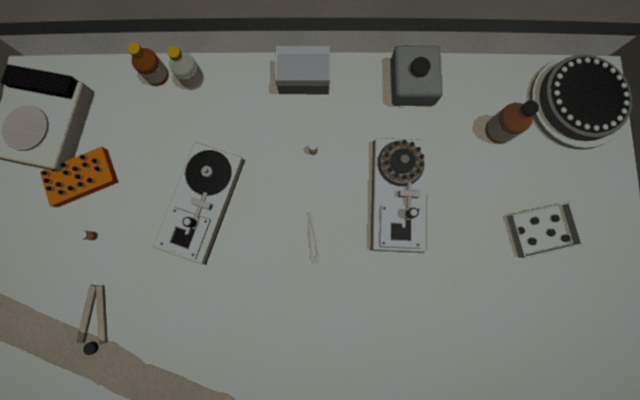

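View pics/scene0.png

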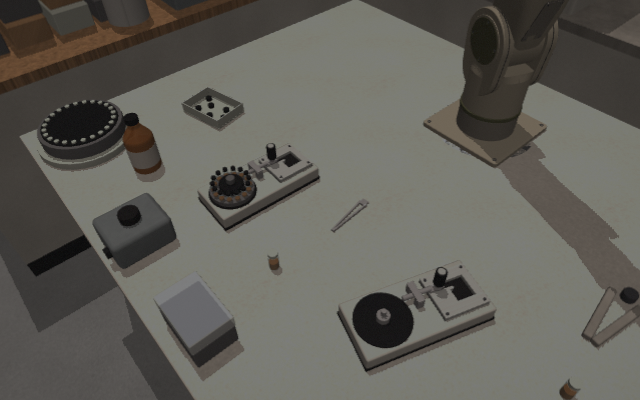

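The top view shows the loaded station on the right: carousel at (402,162), knob at (413,212). The bare station is on the left, with its knob at (190,222). In the scene view the loaded knob is at (271,150).

```bash
cat > h.py <<'E'
import numpy as np,cv2
from workcell import manip
from scipy.spatial.transform import Rotation as Ro
def cloud(n,d,obs=None):
    m=manip.camera_model(n);K=m["intrinsics"]
    v,u=np.mgrid[0:400,0:640].astype(np.float64)
    q=cv2.undistortPoints(np.stack([u.ravel(),v.ravel()],1)[:,None],K,np.array([m["k1"],0,0,0.]))[:,0].reshape(400,640,2)
    P=np.dstack([q[...,0]*d,q[...,1]*d,d])
    if n!="wrist": W=(P-m["t"])@m["R"]
    else:
        T=m["tool_from_camera"];W=(P@T[:3,:3].T+T[:3,3])@Ro.from_quat(obs["ee_rot"]).as_matrix().T+obs["position"]
    W[d<=0]=np.nan
    return W
E
python3 - <<'E'
from h import *
W=cloud("top",np.load("pics/top0.npy"))
S=W[130:260,365:435].reshape(-1,3)
B=S[(S[:,2]>.02)];r=cv2.minAreaRect(B[:,:2].astype(np.float32)*1000);print("block",r)
C=W[135:190,372:432].reshape(-1,3);C=C[C[:,2]>.07];print("carousel",len(C),C.mean(0),C.min(0),C.max(0), cv2.minEnclosingCircle(C[:,:2].astype(np.float32)))
K=W[195:225,398:425].reshape(-1,3);K=K[(K[:,2]>.085)];print("knob top",len(K),np.median(K,0),K.min(0),K.max(0))
W2=cloud("scene",np.load("pics/scene0.npy"))
K=W2[138:163,260:282].reshape(-1,3);K=K[K[:,2]>.065];print("knob sc",len(K),np.median(K,0),K.min(0),K.max(0))
R=Ro.from_quat(manip.get_obs()["ee_rot"]).as_matrix();print(R)
E
```

```text
block ((585.150146484375, -203.64004516601562), (117.74259948730469, 260.715087890625), 87.74356842041016)
carousel 365 [ 0.65505127 -0.20626632  0.07478374] [ 0.61078683 -0.25023039  0.07016802] [ 0.69924868 -0.16326166  0.08351691] ((0.6551599502563477, -0.20693598687648773), 0.04484569653868675)
knob top 89 [ 0.53391742 -0.21576987  0.09512721] [ 0.52422555 -0.22677496  0.08615763] [ 0.54398354 -0.20677537  0.10071403]
knob sc 136 [ 0.54005611 -0.2139284   0.08608079] [ 0.52676002 -0.22952203  0.0654278 ] [ 0.54777906 -0.20784755  0.09902454]
[[ 4.08472954e-01 -4.74940855e-04 -9.12770300e-01]
 [ 9.12769531e-01 -1.18578379e-03  4.08473227e-01]
 [-1.27634885e-03 -9.99999184e-01 -5.08490650e-05]]
```

```bash
python3 -m pendant '{"offset":[[-0.2,0,-0.19],[-0.5,0,-0.48],[-0.8,0,-0.76],[-1,0,-0.95],[-1,0,-0.95],[-1,0,-0.95]],"turn":[[0,0,0],[0,0,0],[0,0,0],[0,0,0],[0,0,0],[0,0,0]]}' 60
```

```text
clock: 0.85
position: [0.348, 0.3076, 0.231]
ee_rot: [0.595, 0.383, -0.384, -0.594]
ft_force: [0.2, 0.1, -0.1]
grip_width: 0.602
```

```bash
python3 -m pendant '{"offset":[[-0.25,0,-0.24],[-0.5,0,-0.48],[-0.75,0,-0.71],[-1,0,-0.95],[-1,0,-0.95],[-1,0,-0.95]],"turn":[[0,0,0],[0,0,0],[0,0,0],[0,0,0],[0,0,0],[0,0,0]]}' 60
```

```text
clock: 1.6
position: [0.4391, 0.046, 0.2312]
ee_rot: [0.595, 0.382, -0.383, -0.594]
ft_force: [0.2, 1.3, -0.4]
grip_width: 0.599
```

```bash
python3 -m pendant '{"offset":[[-0.25,0,-0.24],[-0.5,0,-0.48],[-0.75,0,-0.73],[-1,0,-0.97],[-1,0,-0.97],[-1,0,-0.97]],"turn":[[0,-0.1,0],[0,-0.25,0],[0,-0.4,0],[0,-0.485,0],[0,-0.485,0],[0,-0.485,0]]}' 60 && python3 - <<'E'
from h import *
o=manip.get_obs();p,d=manip.camera("wrist");cv2.imwrite("pics/w1.png",p[...,::-1]);np.save("pics/w1.npy",d)
W=cloud("wrist",d,o);np.save("pics/w1W.npy",W)
R=Ro.from_quat(o["ee_rot"]).as_matrix();print(o["position"],o["joint_pos"]);print(R.round(3))
m=(W[...,2]>.088)&(W[...,2]<.1)&(abs(W[...,0]-.534)<.03)&(abs(W[...,1]+.216)<.03)
K=W[m];print(len(K),np.median(K,0),K.min(0),K.max(0));v,u=np.where(m);print(u.mean(),v.mean())
E
```

```text
clock: 2.35
position: [0.5333, -0.2169, 0.2307]
ee_rot: [0.512, 0.487, -0.489, -0.512]
ft_force: [-0.8, 0.8, -0.1]
grip_width: 0.598
[ 0.53325623 -0.21686734  0.23066684] [-0.30491528  0.26076472  0.73153168  1.63007924 -0.1754707   1.32000386
  1.97616572]
[[ 0.048 -0.002 -0.999]
 [ 0.999 -0.003  0.048]
 [-0.003 -1.     0.002]]
396 [ 0.53355196 -0.21805596  0.09534729] [ 0.52353793 -0.22902229  0.08806239] [ 0.54514786 -0.20757741  0.09779854]
318.2020202020202 188.8080808080808
```

View pics/w1.png

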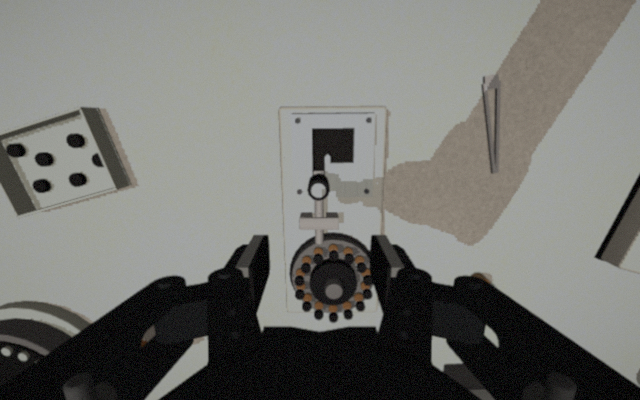

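The wrist view shows the knob at (318,188), centred between the fingers. The guide bracket is behind it at (320,220), and the dark slot is toward -x. With the jaws along y, both sides of the knob are clear. The measured knob centre agrees with the TCP to 1 mm, so I'm descending.

```bash
python3 -m pendant '{"offset":[[0,0.25,0],[0,0.5,0],[0,0.7,0],[0,0.8,0],[0,0.86,0],[0,0.86,0],[0,0.86,0]],"turn":[[0,0,0],[0,0,0],[0,0,0],[0,0,0],[0,0,0],[0,0,0],[0,0,0]]}' 60 60
```

```text
clock: 3.28
position: [0.5337, -0.2157, 0.06]
ee_rot: [0.512, 0.488, -0.489, -0.511]
ft_force: [-0.1, -0.3, 0.6]
grip_width: 0.599
```

```bash
python3 -m pendant '{"offset":[[0,0,0],[0,0,0],[0,0,0],[0,0,0],[0,0,0],[0,0,0]],"turn":[[0,0,0],[0,0,0],[0,0,0],[0,0,0],[0,0,0],[0,0,0]]}' 0 60; python3 - <<'E'
from h import *
o=manip.get_obs();p,d=manip.camera("wrist");cv2.imwrite("pics/w2.png",p[...,::-1])
R=Ro.from_quat(o["ee_rot"]).as_matrix()
a=np.deg2rad(-2.26);X=np.array([np.cos(a),np.sin(a),0]);Y=np.array([-X[1],X[0],0])
print(o["position"],o["ft_force"],o["grip_width"]*85)
for s in([-.043,0],[-.043,.026]): print(R.T@(s[0]*X+s[1]*Y)/.2)
E
```

```text
clock: 4.03
position: [0.5344, -0.2166, 0.0611]
ee_rot: [0.513, 0.488, -0.488, -0.51]
ft_force: [-0.2, -1.6, 6.0]
grip_width: 0.242
[ 0.53440489 -0.21659433  0.06113389] [-0.20597143 -1.55335096  5.97203794] 20.53320389847986
[-0.00163884 -0.00046376  0.21499325]
[ 0.12835694 -0.00080599  0.21598344]
```

View pics/w2.png

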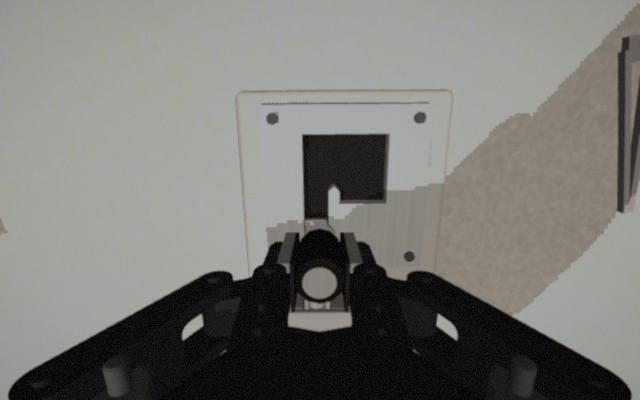

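The knob at (320,283) is held between both pads, opening 20.5 mm. The slot and the rib tip at (333,187) lie ahead of it. Next I draw it 43 mm to -x.

```bash
python3 -m pendant '{"offset":[[0,0,0.05],[0,0,0.1],[0,0,0.15],[0,0,0.19],[0,0,0.215],[0,0,0.22],[0,0,0.22]],"turn":[[0,0,0],[0,0,0],[0,0,0],[0,0,0],[0,0,0],[0,0,0],[0,0,0]]}' 0 60
```

```text
clock: 4.95
position: [0.492, -0.2143, 0.0614]
ee_rot: [0.514, 0.489, -0.488, -0.509]
ft_force: [9.4, -2.4, -9.0]
grip_width: 0.239
```

```bash
python3 -m pendant '{"offset":[[0.03,0,0],[0.06,0,0],[0.09,0,0],[0.12,0,0],[0.135,0,0],[0.135,0,0]],"turn":[[0,0,0],[0,0,0],[0,0,0],[0,0,0],[0,0,0],[0,0,0]]}' 0 60; python3 - <<'E'
from h import *
o=manip.get_obs();p,d=manip.camera("wrist");cv2.imwrite("pics/w3.png",p[...,::-1])
E
```

```text
clock: 5.7
position: [0.4945, -0.1873, 0.0614]
ee_rot: [0.515, 0.489, -0.487, -0.508]
ft_force: [8.3, -3.4, -11.8]
grip_width: 0.24
```

View pics/w3.png

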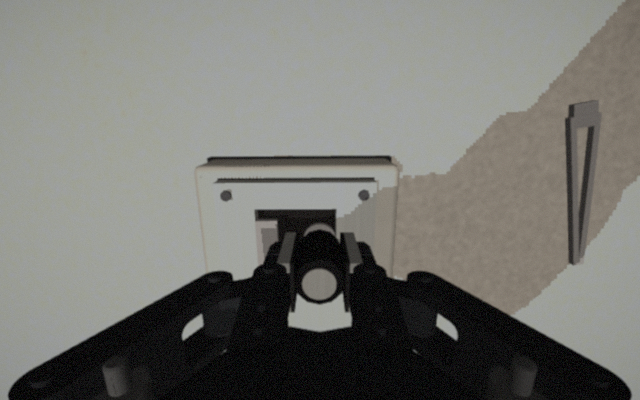

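The knob is still held at (320,283), now 41 mm to -x and about 28 mm to +y, past the rib. Releasing it.

```bash
python3 -m pendant '{"offset":[[0,0,0],[0,0,0],[0,0,0],[0,0,0],[0,0,0]],"turn":[[0,0,0],[0,0,0],[0,0,0],[0,0,0],[0,0,0]]}' 80 60; python3 - <<'E'
from h import *
o=manip.get_obs();p,d=manip.camera("wrist");cv2.imwrite("pics/w4.png",p[...,::-1])
E
```

```text
clock: 6.38
position: [0.4945, -0.1874, 0.0614]
ee_rot: [0.515, 0.489, -0.487, -0.508]
ft_force: [-0.5, 0.4, 0.4]
grip_width: 0.802
```

View pics/w4.png

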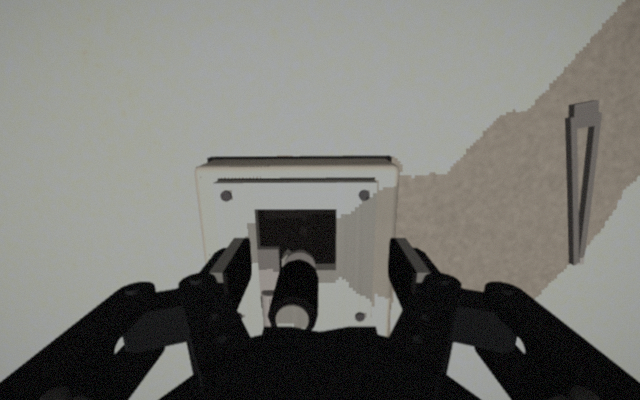

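The knob has sprung toward +x into the short leg, at (292,318), and is clear of both fingers. I'm retreating straight up to check.

```bash
python3 -m pendant '{"offset":[[0,-0.2,0],[0,-0.45,0],[0,-0.7,0],[0,-0.85,0],[0,-0.85,0],[0,-0.85,0],[0,-0.85,0]],"turn":[[0,0,0],[0,0,0],[0,0,0],[0,0,0],[0,0,0],[0,0,0],[0,0,0]]}' 80; python3 - <<'E'
from h import *
o=manip.get_obs();p,d=manip.camera("wrist");cv2.imwrite("pics/w5.png",p[...,::-1])
W=cloud("wrist",d,o)
m=(W[...,2]>.088)&(W[...,2]<.1)&(abs(W[...,0]-.51)<.05)&(abs(W[...,1]+.2)<.04)
K=W[m];c=(K.min(0)+K.max(0))/2;print(len(K),c,np.median(K,0))
a=np.deg2rad(-2.26);D=c[:2]-[.5343,-.218];print("station disp mm",1e3*np.array([[np.cos(a),np.sin(a)],[-np.sin(a),np.cos(a)]])@D)
E
```

```text
clock: 7.3
position: [0.4925, -0.1865, 0.2303]
ee_rot: [0.514, 0.489, -0.488, -0.509]
ft_force: [-0.4, -0.5, -0.2]
grip_width: 0.799
381 [ 0.5110117  -0.19934411  0.09304289] [ 0.51015112 -0.19930165  0.09536024]
station disp mm [-24.00586997  17.72301948]
```

View pics/w5.png

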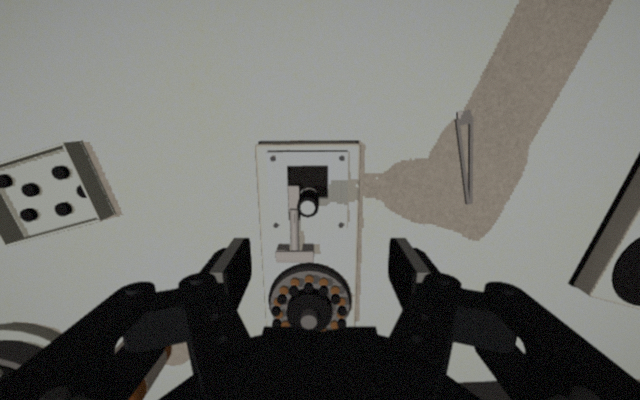

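The knob sits parked at (308,204), displaced (-24.0, +17.7) mm against the notch's (-24, +18). The arm is clear, so I'm handing in.

```bash
python3 -c "
from workcell import manip
print(manip.hand_in())"
```

```text
the job is handed in; nothing more can be done
None
```

The loaded station's pin is parked in its holding notch, and I handed the job in at about 7.3 s of the 35 s allowed.

- **What I did:** I gripped the knob from above with the jaws across the station at 60 N. I drew it about 42 mm to -x, then moved it about 28 mm to +y, past the rib. On release it sprang back into the notch, and I raised the gripper straight up.
- **Last checks:** After the retreat, the wrist camera put the knob at -24.0 mm in x and +17.7 mm in y from its rest place. The notch is at -24 and +18 mm. The wrist force was about zero, so the robot was touching nothing.
- **Bare station:** The gripper passed well above it on the way over and never worked near it. I took no picture of its knob afterwards.
- **Disagreements:** The cameras agreed on the knob's rest position to about 2 mm. The station's origin does not seem to be the block's centre, so I worked from the measured knob instead. No check failed.

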